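Load the wear-debris glass under the viewer's spring clips

ROBOT

A 6-joint arm with a two-finger parallel gripper is mounted at the origin on the work surface. World frame = base frame: x ahead of the robot, y to its left, z up, the work surface at z = 0. Lengths are in m, angles in rad, forces in N, time in s.
With the tool pointing down it reaches from about 0.35 to 0.85 m from the base axis. Payload 8.1 kg.
Tool frame: the origin (TCP) lies on the centre line of the jaws, within the pads' length; the fingertips stand 14 mm ahead of it and the grasp point (between the pads) lies 5 mm behind it (robot.tip_extent is the distance from the TCP to the fingertips, in m); z points along the fingers, y is the line along which they close (so a half turn about z gives the same grasp; the last joint's range is limited). The gripper opens to 85 mm and grips with 20 to 120 N. Pads are 22 mm wide; open, the fingers measure 114 mm over their backs; the gripper's body (76 mm by 85 mm) begins 54 mm behind the grasp point. The pads swing forward as they close: fully open they stand 13 mm farther back than shut.
Start: joints at [1.104, 0.13, 1.488, -0, 1.523, -0.085], TCP at [0.224, 0.557, 0.245] pointing down, gripper open.
Joint ranges: [-2.96, 2.96], [-0.89, 2.26], [0.02, 2.5], [-1.34, 4.48], [0, 2.73], [-2.66, 2.66]. Speed limits (rad/s): [2.39, 2.39, 2.79, 3.14, 3.14, 3.14].

INTERFACE

Orientations are given as [roll, pitch, yaw] about the fixed x, y, z axes, in that order (R = Rz(yaw) Ry(pitch) Rx(roll)).
In Python, from station import robot gives the robot as it stands.
- The arm moves only by the shell command python3 -m pendant 'ROWS' [FORCE]. ROWS is JSON, a list of rows, each an object of numbers: "tx", "ty", "tz": the shift along the tool's x, y, z each as a share of 100 cm, from -1 to 1; "turn": the turn about the tool's z as a share of 120 degrees, from -1 to 1; "hand": the gripper command: -1 is fully open, 1 is shut, values between are in proportion. In form: [{"tx": .., "ty": .., "tz": .., "turn": .., "hand": ..}, ...]. A call has exactly 5 rows; each row is the pose to reach, as a shift and turn from the pose commanded when the call began, along the tool's axes at that moment; what a row does not reach only later rows make up. A row lasts 1/10 s, in which the tool goes at most 50 mm and 8.59 degrees, less where a joint would pass 70% of its speed; a pose out of reach is approached as far as the arm can. A call with a number of a shift or a turn outside -1 to 1 is refused whole. A call with a gripper value outside its range is refused whole. The fingers move at their own pace and stop on an object; FORCE is the grip in N (left out, the last holds). Time passes only in rows, so rows that repeat a pose let the fingers close, or fill a call up. It gives the time, the measured TCP pose, the force, the opening and the grip force at its end, in the units of the state.
- robot.read_state(): the state, without advancing time (a new reading comes with each control period).
- robot.capture(name): name is "scene" or "top" or "wrist"; returns a dict with "image" (400x640x3 uint8, blue, green, red), "fov_y" (degrees; the focal length in pixels is half the picture's height over the tangent of half this angle, whatever the lens; pixels are square), "cx", "cy" (the principal point, pixels), "origin" and "attitude" of the camera in the world. Camera axes: x right, y down, z forward; pixel columns grow to the right and rows downward; lengths in m; the calibration is good to about 2 mm. A picture is of the moment at which its call begins. There is no depth.
- robot.hand_in(): hands the job in; it is judged then, once.
The state is a dict: "time_s": time; "q": joint angles; "joint_vel": joint speeds; "effort": joint torques, N m; "eef_pos": TCP position; "ee_rot": TCP orientation; "force": force on the tool from outside, world axes, zero at the start; "torque": the same for the moment, N m; "opening": opening from 0.0 (shut) to 1.0 (fully open); "grip_force": force on a finger pad.
Only numpy, scipy, OpenCV 4.12 (cv2) and the standard library are available. Lean on these libraries where they do the work, as an engineer would, in place of code of your own. Each camera call takes 0.05 s, during which the arm holds its last target. There are 200 camera calls.

TASK

Pick the sample glass off the cork pad by its red tab, lay it on the viewer's deck in front of the two spring clips, and slide it in along the deck, tab last, so that its two raised edge bars push the clips up, until it is fully home against the end stop and both clips have snapped down behind the bars; then let go. It is glass, so set it down softly and keep it level, feel your way in and stop pushing as soon as it meets the end stop (20 N there would crack it), let the glass and not the gripper move the clips, and leave the other things on the bench where they are.

Things in the scene. Friction and masses are not known exactly. Their poses are not given: they have to be found in the camera images.
- plate: the sample glass in its aluminium carrier, 100 x 64 mm, 4 mm thick, 0.1 to 0.2 kg, loose, lying tab up on the pad. Origin: centre of its underside; x points to the leading edge (x = +50 mm), z up. Along both long sides a square-ended aluminium edge bar (y = +-22 to +-32 mm) runs from x = +5 to +50 mm, its top 10 mm above the underside. The red grip tab stands at the rear
- tab (a point): centre of the plate's red tab, at plate x = -35, y = 0, 26 mm above the underside; axes as the plate's. The tab is 30 mm along x, 12 mm thick along y, and stands from 4 to 40 mm above the underside. Grip from above, fingers on its two flat sides, closing along y
- stage: the black viewer, fixed on the bench: deck 110 mm wide, smooth top 30 mm above the bench. Origin on the bench under the deck's middle line, 105 mm from the entry end; x is the push direction, from the entry end (x = -105 mm) to the stop end (+140 mm), y to its left. A magnifier, 80 mm high, on a thin post at x = +134, y = +48 mm hangs out beyond the stop end
- entry (a point): point on the deck top at stage x = -52 mm, y = 0, axes as the stage's: a plate laid with its origin here lies flat, clear of guides and clips. Two 8 mm high guides with inner faces at y = +-34 mm (2 mm clear of the glass each side) run from stage x = +20 to +109 mm and flare out to y = +-41 mm at x = +3 mm
- clip_left (a joint): lift angle (rad) of the steel spring clip at stage y = +27 mm. Its lip, 13 mm above the deck at its tip, slopes down at 30 degrees to the nose, 3 mm above the deck. 0: nothing under it; about 0.11: riding on an edge bar; about 0.01: snapped down behind the bar. It presses down with 2 N, 3 N when up. Pushing both clips up takes up to 15 N along the deck, then about 4 N to slide on
- clip_right (a joint): lift angle (rad) of the same clip at stage y = -27 mm; values as clip_left. Clips and end stop (rigid, 10 mm high) sit together on a carriage, clamped somewhere along a 24 mm slot, differently each time and not measured: stop face at stage x = +85 to +109 mm, lip tips at +17 to +41 mm. The noses drop behind the bars only when the glass is within 1.5 mm of the stop, so feel for it
- pad: cork pad lying fixed on the bench, 160 x 110 x 6 mm, on which the plate starts; origin: centre of its underside
- socket: a loose bystander, to be left alone: steel socket, 22 mm across, 28 mm tall, upright; origin at its foot
- dropper: a loose bystander, to be left alone: small amber bottle, 28 mm across, 55 mm tall, beyond the pad; origin at its foot
- spark_plug: a loose bystander, to be left alone: white spark plug standing upright, 23 mm across, 60 mm tall; origin at its foot
- wrench: a loose bystander, to be left alone: steel wrench lying flat; origin below its middle
- screwdriver: a loose bystander, to be left alone: screwdriver lying flat; origin below its middle
- cup: a loose bystander, to be left alone: blue plastic cup, 76 mm across, 95 mm tall; origin at its foot
- washer_jar: a loose bystander, to be left alone: glass jar with a steel cap, 70 mm across, 90 mm tall; origin at its foot
Things that resemble listed ones, but are neither listed nor needed, are in the scene too. There is more than one size of the plate; the one meant has the size given above.

How it is judged:
On the way:
1. both clips ride up on the edge bars of the glass, which lies flat on the deck (value of joint each of clip_left, clip_right above 0.075 rad and x of plate in the frame of stage above -0.03 m and z of plate in the frame of stage below 0.035 m), for 0.1 s.
At the end, for the whole second after the job is handed in: the glass lies at rest, flat on the deck (tilt under 0.06 rad, underside within 3 mm of the deck top), along the guides (within 0.09 rad), home by the stop, with both clips snapped down behind its bars on to the glass (both clip values between 0.004 and 0.05 rad) (x of plate in the frame of stage between 0.0325 and 0.0615 m and z of plate in the frame of stage between 0.027 and 0.033 m and angle between the x axis of plate and the x axis of stage, either way round below 0.09 rad and angle between plate's own z axis and vertical below 0.06 rad and value of joint clip_left between 0.004 and 0.05 rad and value of joint clip_right between 0.004 and 0.05 rad and linear speed of plate below 0.01 m/s); the robot touches nothing.
It fails at once if the glass is pushed against the end stop with more than 20 N (contact force between plate and carriage_c0 above 20 N).
It fails at once if the glass is slammed or jammed against the viewer (deck, guides or clips) with more than 100 N (contact force between plate and stage above 100 N).
It fails at once if the glass is tipped by more than 0.35 rad (angle between plate's own z axis and vertical above 0.35 rad).
It fails at once if the robot pushes a clip itself (more than 1.5 N) (contact force between any of the arm, the fingers and clip_left above 1.5 N or contact force between any of the arm, the fingers and clip_right above 1.5 N).
It fails at once if another thing on the bench is moved by more than 20 mm (distance of any of socket, dropper, spark_plug, wrench, screwdriver, cup, washer_jar from where it was at the start of the episode above 0.02 m).
It also fails if it takes over 56 s, if anything falls off the work surface, if the arm or the gripper's body presses on something with over 40 N, if the wrist force passes 120 N, or if a joint passes its speed limit or range.

## Working session

There is one attempt and no reset: what is moved stays moved. The work goes in short steps, Python scripts to look and compute and a shell command to move; the robot and the scene stay as the last step left them, time stands still between calls to the robot, and variables do not carry over. Pictures are saved under pics/ and viewed, at most 10 in all, crops included, and the job is handed in when it is done.

```bash
mkdir -p pics; python3 - <<'E'
from station import robot
import cv2,json
s=robot.read_state(); print({k:s[k] for k in("time_s","eef_pos","ee_rot","force","opening")})
for n in("scene","top","wrist"):
    c=robot.capture(n); cv2.imwrite(f"pics/{n}0.png",c["image"])
    print(n,c["fov_y"],c["cx"],c["cy"],c["origin"],c["attitude"], [k for k in c])
E
```

```text
{'time_s': 0.0, 'eef_pos': array([0.22330819, 0.55633934, 0.24425785]), 'ee_rot': array([-3.13976901e+00, -1.44846872e-04,  2.75975102e+00]), 'force': array([-0.11116592,  0.76577805,  1.19674631]), 'opening': 1.0027440308929565}
scene 47.36032810713625 320.0308386145126 200.28826715099476 [ 1.28722071 -0.62926271  0.97546126] [-2.34566871 -0.01557143  0.84492463] ['image', 'fov_y', 'cx', 'cy', 'origin', 'attitude']
top 47.07432360278613 318.3079143908231 200.59398945176432 [0.26915072 0.01216279 1.46123757] [-2.91394241e+00 -1.55352936e-04 -1.63455906e+00] ['image', 'fov_y', 'cx', 'cy', 'origin', 'attitude']
wrist 65.98838853590638 320.05099603233344 198.7260848406935 [0.14942024 0.58587159 0.37448726] [2.82348662e+00 1.84660498e-03 1.18964160e+00] ['image', 'fov_y', 'cx', 'cy', 'origin', 'attitude']
```

View pics/top0.png

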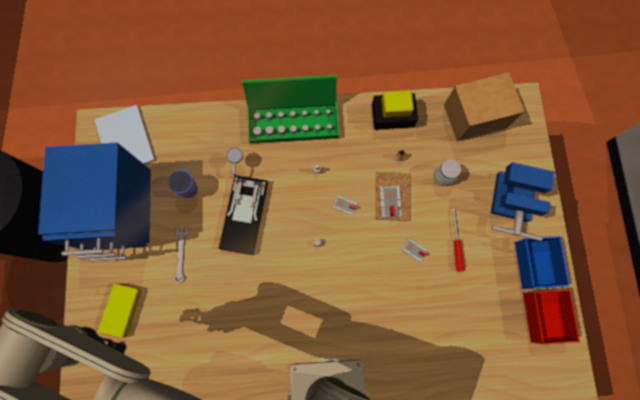

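View pics/scene0.png

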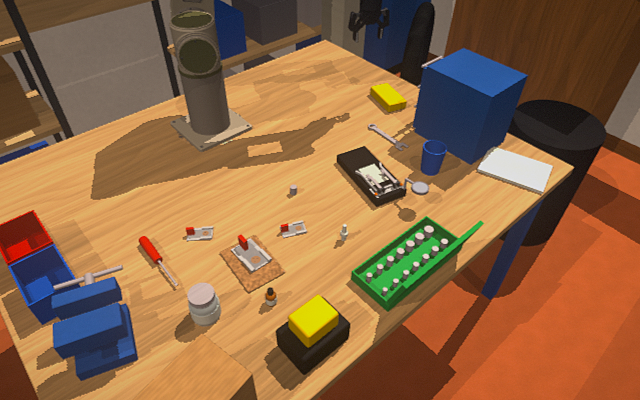

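Top view: the plate lies on the pad at about (391,200) with its tab toward the robot. The viewer is at (245,215) with its entry end at (237,250) and its stop end at (252,180). Two smaller look-alike plates are at (346,205) and (415,250). I'll get rough positions first, then close wrist views.

```bash
cat > h.py <<'E'
import numpy as np,cv2
from scipy.spatial.transform import Rotation as R
from station import robot
def ray(c,p):
    f=200/np.tan(np.radians(c["fov_y"]/2))
    d=np.c_[(np.atleast_2d(p)-[c["cx"],c["cy"]])/f,np.ones(len(np.atleast_2d(p)))]
    return R.from_euler("xyz",c["attitude"]).apply(d)
def cast(c,p,z):
    d=ray(c,p); o=np.array(c["origin"]); return o+d*((z-o[2])/d[:,2])[:,None]
def proj(c,P):
    f=200/np.tan(np.radians(c["fov_y"]/2))
    q=R.from_euler("xyz",c["attitude"]).inv().apply(np.atleast_2d(P)-c["origin"])
    return q[:,:2]/q[:,2:]*f+[c["cx"],c["cy"]]
def tool(target,yaw=None):
    s=robot.read_state(); r=R.from_euler("xyz",s["ee_rot"])
    d=r.inv().apply(np.array(target)-s["eef_pos"]); return d
E
python3 - <<'E'
from h import *
np.set_printoptions(precision=4,suppress=True)
c=robot.capture("top")
hsv=cv2.cvtColor(c["image"],cv2.COLOR_BGR2HSV)
m=((hsv[...,1]>120)&(hsv[...,2]>90)&((hsv[...,0]<5)|(hsv[...,0]>175))).astype(np.uint8)
n,l,st,ce=cv2.connectedComponentsWithStats(m)
for i in range(1,n):
    if 8<st[i,4]<400 and 150<ce[i][1]<290: print("red",st[i],ce[i],cast(c,ce[i],0.04))
print("pad corners",cast(c,[[376,174],[410,173],[411,220],[376,219]],0.006))
print("deck entry L,R, stop L,R",cast(c,[[220,248],[252,253],[268,180],[237,176]],0.03))
s=robot.read_state();r=R.from_euler("xyz",s["ee_rot"]);print(r.as_matrix())
rc=R.from_euler("xyz",robot.capture("wrist")["attitude"])
w=robot.capture("wrist");print("cam in tool",r.inv().apply(np.array(w["origin"])-s["eef_pos"]),(r.inv()*rc).as_matrix())
print("look pt tool plane", r.inv().apply(cast(w,[320,200],0.03)[0]-s["eef_pos"]))
E
```

```text
red [390 205   5  10  46] [392.087  209.5217] [[ 0.5539 -0.2401  0.04  ]]
red [455 239   9  32 204] [458.6078 255.4853] [[ 0.3962 -0.4308  0.04  ]]
red [419 251   7   5  21] [421.7619 252.8571] [[ 0.4116 -0.3181  0.04  ]]
pad corners [[ 0.6833 -0.2051  0.006 ]
 [ 0.6796 -0.3174  0.006 ]
 [ 0.5225 -0.3035  0.006 ]
 [ 0.533  -0.1913  0.006 ]]
deck entry L,R, stop L,R [[0.4678 0.3071 0.03  ]
 [0.4459 0.2078 0.03  ]
 [0.6786 0.1488 0.03  ]
 [0.6984 0.2485 0.03  ]]
[[-0.928   0.3726 -0.0005]
 [ 0.3726  0.928  -0.0011]
 [ 0.0001 -0.0012 -1.    ]]
cam in tool [ 0.0796 -0.0003 -0.1303] [[ 0.0007 -0.9498 -0.3129]
 [ 1.      0.0007  0.0001]
 [ 0.0001 -0.3129  0.9498]]
look pt tool plane [-0.0356 -0.0003  0.2146]
```

```bash
python3 -m pendant '[{"tx":-0.04,"ty":-0.018,"tz":0,"turn":-0.012,"hand":-1},{"tx":-0.08,"ty":-0.037,"tz":0,"turn":-0.025,"hand":-1},{"tx":-0.12,"ty":-0.055,"tz":0,"turn":-0.038,"hand":-1},{"tx":-0.16,"ty":-0.074,"tz":0,"turn":-0.05,"hand":-1},{"tx":-0.2,"ty":-0.092,"tz":0,"turn":-0.063,"hand":-1}]'; python3 -c "
from h import *
s=robot.read_state();print(s['eef_pos'],s['ee_rot'],tool([0.50,0.245,0.245]))"
```

```text
time_s: 0.8
eef_pos: [0.3757, 0.3955, 0.2454]
ee_rot: [3.141, 0.0, 2.893]
force: [0.2, -0.0, 0.8]
opening: 1.0
grip_force: 0.0
[0.37572797 0.39552134 0.24539175] [3.14135283e+00 1.73648746e-04 2.89312558e+00] [-0.1574716  -0.11533823  0.00039144]
```

```bash
python3 -m pendant '[{"tx":-0.04,"ty":-0.029,"tz":0,"turn":0,"hand":-1},{"tx":-0.08,"ty":-0.058,"tz":0,"turn":0,"hand":-1},{"tx":-0.12,"ty":-0.087,"tz":0,"turn":0,"hand":-1},{"tx":-0.157,"ty":-0.115,"tz":0,"turn":0,"hand":-1},{"tx":-0.157,"ty":-0.115,"tz":0,"turn":0,"hand":-1}]'; python3 -c "
from h import *
import pickle
c=robot.capture('wrist');pickle.dump(c,open('stage.pkl','wb'));cv2.imwrite('pics/w1.png',c['image'])
print(tool([0.53,-0.235,0.245]))"
```

```text
time_s: 1.3
eef_pos: [0.5015, 0.242, 0.2452]
ee_rot: [-3.14, 0.002, 2.886]
force: [0.3, 0.3, 0.1]
opening: 1.001
grip_force: 0.0
[-1.49711391e-01 -4.56199015e-01  3.15388789e-04]
```

View pics/w1.png

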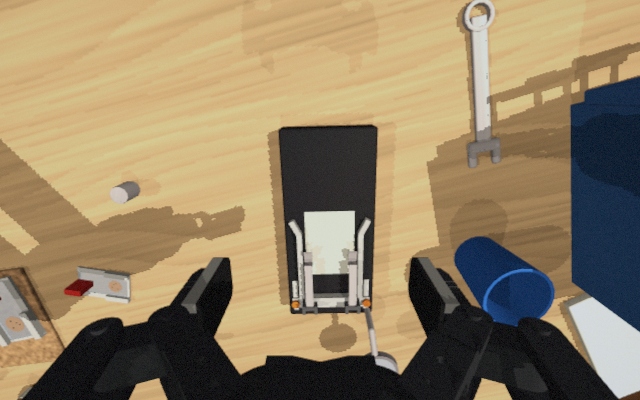

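The wrist view shows the deck with its entry edge along row 127 (columns 281–377), guides at (296,225) and (366,222), and the clips and stop near rows 250–310. I'll zoom in to pick features.

```bash
python3 -c "
import cv2
i=cv2.imread('pics/w1.png')[115:335,260:400]
cv2.imwrite('pics/w1c.png',cv2.resize(cv2.convertScaleAbs(i,alpha=1.6,beta=25),None,fx=2.7,fy=2.7,interpolation=cv2.INTER_CUBIC))"
```

```text
(no output)
```

View pics/w1c.png

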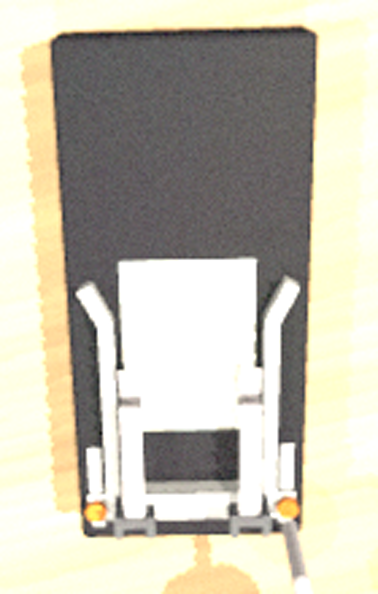

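```bash
python3 -m pendant '[{"tx":-0.015,"ty":-0.046,"tz":0,"turn":-0.015,"hand":-1},{"tx":-0.03,"ty":-0.092,"tz":0,"turn":-0.03,"hand":-1},{"tx":-0.045,"ty":-0.138,"tz":0,"turn":-0.045,"hand":-1},{"tx":-0.06,"ty":-0.184,"tz":0,"turn":-0.06,"hand":-1},{"tx":-0.075,"ty":-0.23,"tz":0,"turn":-0.075,"hand":-1}]'; python3 -c "
from h import *
print(tool([0.53,-0.235,0.245]))"
```

```text
time_s: 1.85
eef_pos: [0.514, 0.0049, 0.2455]
ee_rot: [3.141, 0.0, 3.052]
force: [1.1, 0.2, -0.1]
opening: 1.001
grip_force: 0.0
[-0.03745196 -0.23746843  0.00041318]
```

The deck's top edges are sharp in the crop: entry top edge at crop row ~41, left edge from (53,45) to (83,532), right edge from (315,45) to (302,532). Carrying on to the plate.

```bash
python3 -m pendant '[{"tx":-0.008,"ty":-0.048,"tz":0,"turn":0,"hand":-1},{"tx":-0.016,"ty":-0.096,"tz":0,"turn":0,"hand":-1},{"tx":-0.024,"ty":-0.144,"tz":0,"turn":0,"hand":-1},{"tx":-0.03,"ty":-0.192,"tz":0,"turn":0,"hand":-1},{"tx":-0.037,"ty":-0.237,"tz":0,"turn":0,"hand":-1}]'; python3 - <<'E'
from h import *
import pickle
np.set_printoptions(precision=4,suppress=True)
c=pickle.load(open('stage.pkl','rb'))
px=lambda p: np.array(p)/2.7+[260,115]
P=cast(c,px([[53,45],[83,532],[315,45],[302,532],[185,41],[192,532]]),0.03)[:,:2]
print(P)
for a,b in((0,1),(2,3)):
    d=P[b]-P[a];print("yaw",np.arctan2(d[1],d[0]),np.linalg.norm(d))
d=(P[1]-P[0])/np.linalg.norm(P[1]-P[0])+(P[3]-P[2])/np.linalg.norm(P[3]-P[2]);d/=np.linalg.norm(d);n=np.array([-d[1],d[0]])
print("lateral",P@n,"along",P@d)
E
python3 -c "
from h import *
import pickle
c=robot.capture('wrist');pickle.dump(c,open('plate.pkl','wb'));cv2.imwrite('pics/w2.png',c['image'])
print(robot.read_state()['eef_pos'])"
```

```text
time_s: 2.35
eef_pos: [0.5294, -0.2349, 0.2454]
ee_rot: [3.141, 0.0, 3.05]
force: [0.9, 0.5, 0.5]
opening: 1.001
grip_force: 0.0
[[0.4482 0.2091]
 [0.68   0.1539]
 [0.4751 0.3125]
 [0.7074 0.2595]
 [0.4602 0.2616]
 [0.6937 0.2065]]
yaw -0.2335427046584506 0.2383374306781804
yaw -0.22440777520067354 0.23827587202254752
lateral [0.3054 0.3043 0.4122 0.4133 0.3592 0.3585] along [0.389  0.6274 0.3918 0.6301 0.3888 0.6287]
[ 0.52879234 -0.24123484  0.24507989]
```

View pics/w2.png

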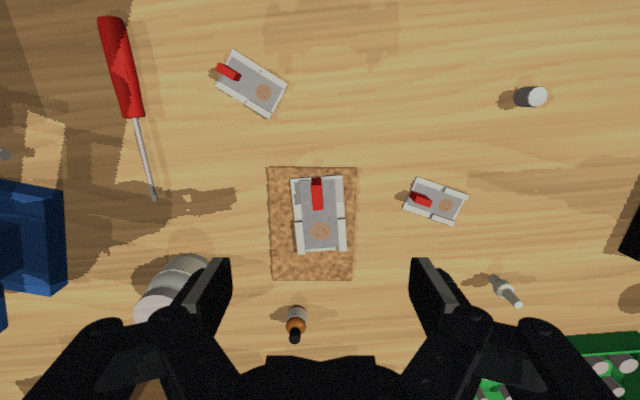

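The wrist view shows the target plate on the pad: tab at column 317, rows 177–210, and plate corners around (291,178), (343,176), (346,250) and (297,253). The small look-alikes are to the sides, and the dropper is at (296,325).

```bash
python3 - <<'E'
from h import *
import pickle
np.set_printoptions(precision=4,suppress=True)
c=pickle.load(open('plate.pkl','rb'))
im=c["image"];hsv=cv2.cvtColor(im,cv2.COLOR_BGR2HSV)
m=((hsv[...,1]>120)&(hsv[...,2]>60)&((hsv[...,0]<6)|(hsv[...,0]>174))).astype(np.uint8)
m[:,:295]=0;m[:,340:]=0;m[:160]=0;m[225:]=0
r=cv2.minAreaRect(np.argwhere(m)[:,::-1].astype(np.float32));b=cv2.boxPoints(r);print(r,b)
print("V along col",[(y,im[y,317].tolist()) for y in range(174,214,2)])
print("tab box at z=.046",cast(c,b,0.046)[:,:2])
Q=cast(c,[[290.5,178.5],[343.5,176],[346.5,250.5],[297,253.5]],0.010)[:,:2]
print("rear L,R, lead R,L",Q,Q.mean(0))
for a,b in((0,3),(1,2)): d=Q[b]-Q[a];print(np.arctan2(d[1],d[0]),np.linalg.norm(d))
i=im[160:270,260:370];cv2.imwrite('pics/w2c.png',cv2.resize(cv2.convertScaleAbs(i,alpha=1.4),None,fx=5,fy=5,interpolation=cv2.INTER_CUBIC))
E
```

```text
((316.44268798828125, 193.36886596679688), (32.68340301513672, 10.592681884765625), 84.80557250976562) [[309.6886 177.5738]
 [320.2378 176.6148]
 [323.1968 209.1639]
 [312.6476 210.123 ]]
V along col [(174, [80, 123, 163]), (176, [71, 90, 110]), (178, [16, 24, 89]), (180, [10, 16, 84]), (182, [14, 17, 89]), (184, [10, 7, 83]), (186, [37, 48, 187]), (188, [40, 49, 188]), (190, [42, 49, 187]), (192, [35, 46, 187]), (194, [38, 48, 187]), (196, [43, 49, 188]), (198, [40, 48, 187]), (200, [37, 48, 187]), (202, [41, 48, 188]), (204, [35, 46, 188]), (206, [43, 50, 189]), (208, [34, 47, 187]), (210, [102, 106, 155]), (212, [137, 140, 144])]
tab box at z=.046 [[ 0.5326 -0.2472]
 [ 0.5326 -0.2355]
 [ 0.5709 -0.2356]
 [ 0.571  -0.2477]]
rear L,R, lead R,L [[ 0.5407 -0.2727]
 [ 0.5435 -0.208 ]
 [ 0.6449 -0.2108]
 [ 0.6434 -0.2765]] [ 0.5931 -0.242 ]
-0.03707183299144547 0.10274906401649483
-0.028129303223032538 0.1015066220981181
```

View pics/w2c.png

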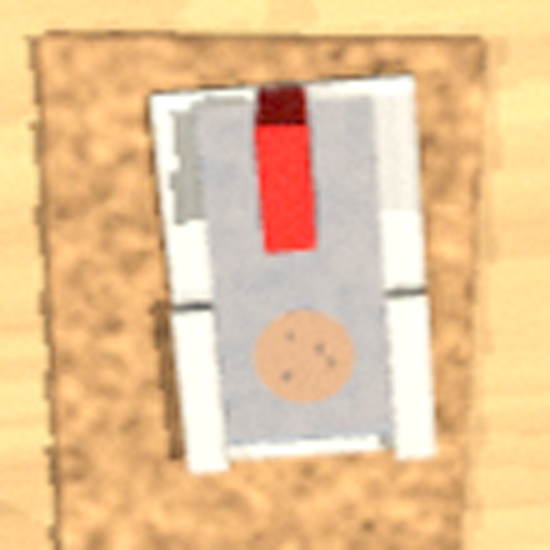

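```bash
python3 - <<'E'
from h import *
import pickle
np.set_printoptions(precision=4,suppress=True)
c=pickle.load(open('plate.pkl','rb'))
T=cast(c,np.array([[255,126],[305,125],[316,248],[265,252]])/5+[260,160],0.046)[:,:2];print("tab",T,T.mean(0))
d=T[2]+T[3]-T[0]-T[1];print("yaw",np.arctan2(d[1],d[0]))
s=robot.read_state();print(s["eef_pos"],s["ee_rot"],"shift",tool([*T.mean(0),0.09]))
c=pickle.load(open('stage.pkl','rb'));px=lambda p: np.array(p)/2.7+[260,115]
d=np.array([np.cos(-.229),np.sin(-.229)]);n=np.array([-d[1],d[0]])
A=lambda p,z:(cast(c,px(p),z)[:,:2]@np.c_[d,n])-[.4925,.3588]
print("stop face top/bottom",A([[190,494]],.04),A([[190,518]],.04),A([[190,480]],.03)); print("lip tips",A([[128,370],[250,368],[128,400],[250,400]],.043)); print("guide flare ends",A([[78,290],[298,288]],.038))
E
```

```text
tab [[ 0.5414 -0.2466]
 [ 0.5422 -0.2355]
 [ 0.5714 -0.2356]
 [ 0.5713 -0.2473]] [ 0.5566 -0.2413]
yaw -0.014136079968530738
[ 0.5288 -0.2412  0.2451] [-3.138   0.0003  3.0463] shift [-0.0276  0.0032  0.1551]
stop face top/bottom [[ 0.1065 -0.0011]] [[ 0.1201 -0.0013]] [[ 0.1058 -0.0008]]
lip tips [[ 0.0384 -0.0278]
 [ 0.0388  0.0266]
 [ 0.0535 -0.0284]
 [ 0.0549  0.0267]]
guide flare ends [[ 0.0014 -0.0485]
 [ 0.0028  0.0478]]
```

```bash
python3 -m pendant '[{"tx":-0.028,"ty":0.003,"tz":0.04,"turn":-0.031,"hand":0},{"tx":-0.028,"ty":0.003,"tz":0.08,"turn":-0.031,"hand":0},{"tx":-0.028,"ty":0.003,"tz":0.12,"turn":-0.031,"hand":0},{"tx":-0.028,"ty":0.003,"tz":0.155,"turn":-0.031,"hand":0},{"tx":-0.028,"ty":0.003,"tz":0.155,"turn":-0.031,"hand":0}]' 40; python3 - <<'E'
from h import *
np.set_printoptions(precision=4,suppress=True)
c=robot.capture("wrist");cv2.imwrite("pics/w3.png",c["image"])
im=c["image"];hsv=cv2.cvtColor(im,cv2.COLOR_BGR2HSV)
m=((hsv[...,1]>150)&(hsv[...,2]>140)&((hsv[...,0]<6)|(hsv[...,0]>174))).astype(np.uint8)
m[:,:220]=0;m[:,420:]=0
n,l,st,ce=cv2.connectedComponentsWithStats(m);i=1+st[1:,4].argmax()
r=cv2.minAreaRect(np.argwhere(l==i)[:,::-1].astype(np.float32));b=cv2.boxPoints(r);T=cast(c,b,.046)[:,:2]
print(st[i],r,T,T.mean(0));s=robot.read_state();print(s["eef_pos"],s["ee_rot"],tool([*T.mean(0),.030]))
E
```

```text
time_s: 2.9
eef_pos: [0.5536, -0.2302, 0.0838]
ee_rot: [3.136, -0.01, 3.115]
force: [-1.0, 1.1, -0.9]
opening: 0.5
grip_force: 0.0
[291 220  21  45 808] ((301.0, 242.0), (44.0, 20.0), 90.0) [[ 0.5415 -0.2473]
 [ 0.5418 -0.2356]
 [ 0.5709 -0.2366]
 [ 0.5706 -0.2489]] [ 0.5562 -0.2421]
[ 0.5555 -0.2314  0.0875] [ 3.1385 -0.0057  3.115 ] [-0.0013 -0.0109  0.0575]
```

View pics/w3.png

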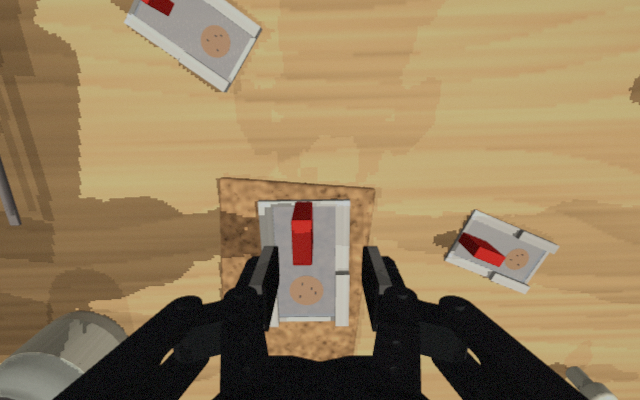

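The tab is at (302,242), about 11 mm to the tool's −y side, and its yaw is aligned. I'll correct, descend and verify before closing.

```bash
python3 -m pendant '[{"tx":-0.001,"ty":-0.011,"tz":0.0,"turn":0,"hand":0},{"tx":-0.001,"ty":-0.011,"tz":0.02,"turn":0,"hand":0},{"tx":-0.001,"ty":-0.011,"tz":0.04,"turn":0,"hand":0},{"tx":-0.001,"ty":-0.011,"tz":0.055,"turn":0,"hand":0},{"tx":-0.001,"ty":-0.011,"tz":0.055,"turn":0,"hand":0}]'; python3 - <<'E'
from h import *
np.set_printoptions(precision=4,suppress=True)
c=robot.capture("wrist")
s=robot.read_state();print(s["eef_pos"],s["ee_rot"],tool([.5562,-.2421,.030]))
E
```

```text
time_s: 3.45
eef_pos: [0.5578, -0.2449, 0.0349]
ee_rot: [3.141, -0.001, 3.114]
force: [0.2, -0.0, -0.4]
opening: 0.498
grip_force: 0.0
[ 0.5583 -0.2451  0.0359] [-3.1415  0.0001  3.1138] [0.0022 0.0029 0.0059]
```

```bash
python3 -m pendant '[{"tx":0.002,"ty":0.003,"tz":0.005,"turn":0,"hand":0},{"tx":0.002,"ty":0.003,"tz":0.005,"turn":0,"hand":0},{"tx":0.002,"ty":0.003,"tz":0.005,"turn":0,"hand":0.4},{"tx":0.002,"ty":0.003,"tz":0.005,"turn":0,"hand":0.7},{"tx":0.002,"ty":0.003,"tz":0.005,"turn":0,"hand":1}]' 40; python3 -m pendant '[{"tx":0,"ty":0,"tz":0,"turn":0,"hand":1},{"tx":0,"ty":0,"tz":0,"turn":0,"hand":1},{"tx":0,"ty":0,"tz":0,"turn":0,"hand":1},{"tx":0,"ty":0,"tz":0,"turn":0,"hand":1},{"tx":0,"ty":0,"tz":0,"turn":0,"hand":1}]' 40
```

```text
time_s: 4.0
eef_pos: [0.5567, -0.2419, 0.031]
ee_rot: [-3.141, 0.001, 3.114]
force: [-1.0, 0.4, 2.0]
opening: 0.134
grip_force: 39.5
time_s: 4.5
eef_pos: [0.5567, -0.2419, 0.031]
ee_rot: [-3.141, 0.001, 3.114]
force: [-0.7, -0.0, 5.4]
opening: 0.134
grip_force: 40.1
```

```bash
python3 -m pendant '[{"tx":0,"ty":0,"tz":-0.01,"turn":0,"hand":1},{"tx":0,"ty":0,"tz":-0.03,"turn":0,"hand":1},{"tx":0,"ty":0,"tz":-0.055,"turn":0,"hand":1},{"tx":0,"ty":0,"tz":-0.08,"turn":0,"hand":1},{"tx":0,"ty":0,"tz":-0.09,"turn":0,"hand":1}]' 60; python3 - <<'E'
from h import *
np.set_printoptions(precision=4,suppress=True)
c=robot.capture("wrist");cv2.imwrite("pics/w4.png",c["image"])
d=np.array([np.cos(-.229),np.sin(-.229)]);n=np.array([-d[1],d[0]])
O=.4925*d+.3588*n;print("stage O",O)
E0=O-.052*d; tab=E0-.035*d; print("entry",E0,"tab",tab)
s=robot.read_state();print(s["eef_pos"],s["ee_rot"],tool([*tab,.12]))
E
```

```text
time_s: 5.0
eef_pos: [0.5573, -0.2424, 0.1234]
ee_rot: [-3.14, 0.003, 3.114]
force: [0.8, -0.2, -1.0]
opening: 0.129
grip_force: 58.3
stage O [0.5611 0.2376]
entry [0.5104 0.2494] tab [0.4764 0.2574]
[ 0.5577 -0.2426  0.1241] [-3.1394  0.0043  3.1137] [0.0953 0.4975 0.0026]
```

View pics/w4.png

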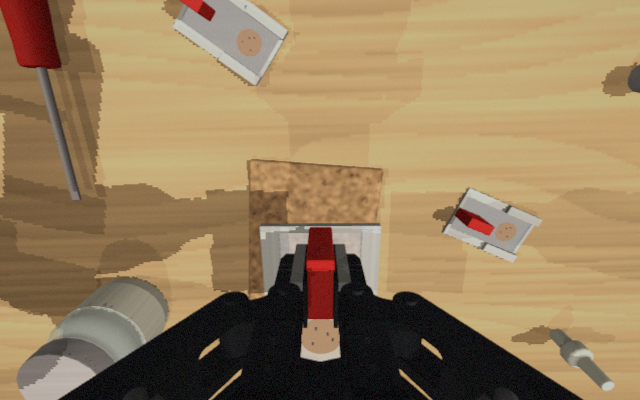

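Plate lifted level, tab at column 320, square in the jaws. Carrying it over to the viewer.

```bash
python3 -m pendant '[{"tx":0.004,"ty":0.02,"tz":0,"turn":0.01,"hand":1},{"tx":0.012,"ty":0.06,"tz":0,"turn":0.03,"hand":1},{"tx":0.02,"ty":0.105,"tz":0,"turn":0.05,"hand":1},{"tx":0.029,"ty":0.15,"tz":0,"turn":0.07,"hand":1},{"tx":0.038,"ty":0.195,"tz":0,"turn":0.096,"hand":1}]' 60; python3 -c "
from h import *
s=robot.read_state();print(s['eef_pos'],s['ee_rot'],tool([.4764,.2574,.12]))"
```

```text
time_s: 5.55
eef_pos: [0.5222, -0.0441, 0.1188]
ee_rot: [3.142, -0.002, 2.91]
force: [2.0, 1.1, -0.8]
opening: 0.127
grip_force: 58.6
[ 0.52215205 -0.04409298  0.11882098] [ 3.14158981e+00 -2.01339354e-03  2.91025491e+00] [ 0.11366164  0.28297135 -0.00094938]
```

```bash
python3 -m pendant '[{"tx":0.018,"ty":0.045,"tz":0,"turn":0,"hand":1},{"tx":0.035,"ty":0.088,"tz":0,"turn":0,"hand":1},{"tx":0.053,"ty":0.132,"tz":0,"turn":0,"hand":1},{"tx":0.07,"ty":0.175,"tz":0,"turn":0,"hand":1},{"tx":0.085,"ty":0.212,"tz":0,"turn":0,"hand":1}]'; python3 -m pendant '[{"tx":0.01,"ty":0.025,"tz":0,"turn":0,"hand":1},{"tx":0.02,"ty":0.05,"tz":0,"turn":0,"hand":1},{"tx":0.028,"ty":0.069,"tz":0,"turn":0,"hand":1},{"tx":0.028,"ty":0.069,"tz":0,"turn":0,"hand":1},{"tx":0.028,"ty":0.069,"tz":0,"turn":0,"hand":1}]'; python3 -c "
from h import *
c=robot.capture('wrist');cv2.imwrite('pics/w5.png',c['image'])
s=robot.read_state();print(s['eef_pos'],s['ee_rot'],tool([.4764,.2574,.08]))"
```

```text
time_s: 6.05
eef_pos: [0.4874, 0.182, 0.119]
ee_rot: [-3.141, -0.002, 2.913]
force: [0.5, 1.0, -0.8]
opening: 0.13
grip_force: 58.5
time_s: 6.55
eef_pos: [0.4765, 0.2534, 0.1191]
ee_rot: [-3.14, -0.001, 2.914]
force: [0.7, -0.0, -1.6]
opening: 0.13
grip_force: 58.6
[0.47679505 0.25292064 0.11929138] [-3.14027991e+00 -1.16741162e-03  2.91299280e+00] [0.00135399 0.00432488 0.03928734]
```

View pics/w5.png

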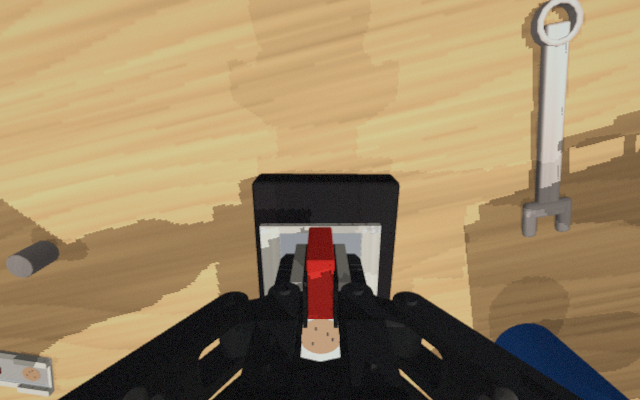

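Deck entry edge visible at columns 255–398 (mid 326.5); the plate's middle is at 320.5. So I go about 4.5 mm to +y, which agrees with the computed remainder.

```bash
python3 -m pendant '[{"tx":0.001,"ty":0.0045,"tz":0.01,"turn":0,"hand":1},{"tx":0.001,"ty":0.0045,"tz":0.025,"turn":0,"hand":1},{"tx":0.001,"ty":0.0045,"tz":0.04,"turn":0,"hand":1},{"tx":0.001,"ty":0.0045,"tz":0.048,"turn":0,"hand":1},{"tx":0.001,"ty":0.0045,"tz":0.048,"turn":0,"hand":1}]'; python3 - <<'E'
from h import *
np.set_printoptions(precision=4,suppress=True)
c=robot.capture('wrist');cv2.imwrite('pics/w6.png',c['image'])
g=cv2.GaussianBlur(cv2.cvtColor(c['image'],cv2.COLOR_BGR2GRAY),(3,3),0).astype(int)
s=robot.read_state();print(s['eef_pos'],s['ee_rot'],s['force'])
r=R.from_euler("xyz",s["ee_rot"])
for y in (150,160,170,180,190,200,210):
    row=g[y];gr=np.diff(row)
    L=np.where(gr[150:320]<-15)[0];Rr=np.where(gr[320:480]>15)[0]
    print(y,L+150,Rr+320)
E
```

```text
time_s: 7.1
eef_pos: [0.4757, 0.2572, 0.0696]
ee_rot: [-3.139, -0.003, 2.912]
force: [-0.3, -0.6, -1.2]
opening: 0.13
grip_force: 58.7
[0.4765 0.2576 0.0709] [-3.14   -0.002   2.9124] [ 0.5068 -0.7814 -0.7685]
150 [] []
160 [] []
170 [] []
180 [] []
190 [] []
200 [233 234 235] [404 405 406 407]
210 [215 216 227 228 229] [411 412 413 414]
```

Centred (deck mid ≈ 319.9). Lowering softly.

```bash
python3 -m pendant '[{"tx":0,"ty":0,"tz":0.004,"turn":0,"hand":1},{"tx":0,"ty":0,"tz":0.007,"turn":0,"hand":1},{"tx":0,"ty":0,"tz":0.01,"turn":0,"hand":1},{"tx":0,"ty":0,"tz":0.0115,"turn":0,"hand":1},{"tx":0,"ty":0,"tz":0.013,"turn":0,"hand":1}]'; python3 -m pendant '[{"tx":0,"ty":0,"tz":0,"turn":0,"hand":1},{"tx":0,"ty":0,"tz":0.0005,"turn":0,"hand":1},{"tx":0,"ty":0,"tz":0.001,"turn":0,"hand":1},{"tx":0,"ty":0,"tz":0.001,"turn":0,"hand":1},{"tx":0,"ty":0,"tz":0.001,"turn":0,"hand":1}]'
```

```text
time_s: 7.65
eef_pos: [0.4774, 0.2582, 0.0593]
ee_rot: [3.142, 0.0, 2.913]
force: [0.1, -0.3, -1.3]
opening: 0.133
grip_force: 58.7
time_s: 8.15
eef_pos: [0.4774, 0.2582, 0.0583]
ee_rot: [-3.142, 0.0, 2.913]
force: [-0.1, 0.6, -1.4]
opening: 0.129
grip_force: 58.7
```

```bash
python3 -m pendant '[{"tx":0,"ty":0,"tz":0.0005,"turn":0,"hand":1},{"tx":0,"ty":0,"tz":0.001,"turn":0,"hand":1},{"tx":0,"ty":0,"tz":0.0015,"turn":0,"hand":1},{"tx":0,"ty":0,"tz":0.002,"turn":0,"hand":1},{"tx":0,"ty":0,"tz":0.002,"turn":0,"hand":1}]'; python3 -m pendant '[{"tx":0,"ty":0,"tz":0.0003,"turn":0,"hand":1},{"tx":0,"ty":0,"tz":0.0005,"turn":0,"hand":1},{"tx":0,"ty":0,"tz":0.0008,"turn":0,"hand":1},{"tx":0,"ty":0,"tz":0.001,"turn":0,"hand":1},{"tx":0,"ty":0,"tz":0.001,"turn":0,"hand":1}]'
```

```text
time_s: 8.65
eef_pos: [0.4773, 0.2581, 0.0562]
ee_rot: [-3.141, -0.0, 2.913]
force: [0.1, -1.0, -1.5]
opening: 0.127
grip_force: 58.7
time_s: 9.15
eef_pos: [0.4773, 0.2582, 0.0552]
ee_rot: [-3.142, -0.0, 2.913]
force: [-0.4, 0.2, 0.1]
opening: 0.127
grip_force: 58.7
```

Touchdown felt (z force −1.5 → 0). Sliding in.

```bash
python3 -m pendant '[{"tx":-0.004,"ty":0,"tz":0,"turn":0,"hand":1},{"tx":-0.009,"ty":0,"tz":0,"turn":0,"hand":1},{"tx":-0.014,"ty":0,"tz":0,"turn":0,"hand":1},{"tx":-0.018,"ty":0,"tz":0,"turn":0,"hand":1},{"tx":-0.02,"ty":0,"tz":0,"turn":0,"hand":1}]'; python3 -m pendant '[{"tx":-0.003,"ty":0,"tz":0,"turn":0,"hand":1},{"tx":-0.006,"ty":0,"tz":0,"turn":0,"hand":1},{"tx":-0.01,"ty":0,"tz":0,"turn":0,"hand":1},{"tx":-0.013,"ty":0,"tz":0,"turn":0,"hand":1},{"tx":-0.015,"ty":0,"tz":0,"turn":0,"hand":1}]'; python3 - <<'E'
from h import *
c=robot.capture('scene');i=c['image'][130:220,320:450]
cv2.imwrite('pics/s7.png',cv2.resize(i,None,fx=6,fy=6,interpolation=cv2.INTER_CUBIC))
E
```

```text
time_s: 9.65
eef_pos: [0.4974, 0.2535, 0.0553]
ee_rot: [3.142, 0.0, 2.912]
force: [-1.0, 0.7, -1.2]
opening: 0.13
grip_force: 58.7
time_s: 10.15
eef_pos: [0.5118, 0.2502, 0.0553]
ee_rot: [3.142, 0.0, 2.913]
force: [-0.3, -0.6, -1.5]
opening: 0.131
grip_force: 58.7
```

View pics/s7.png

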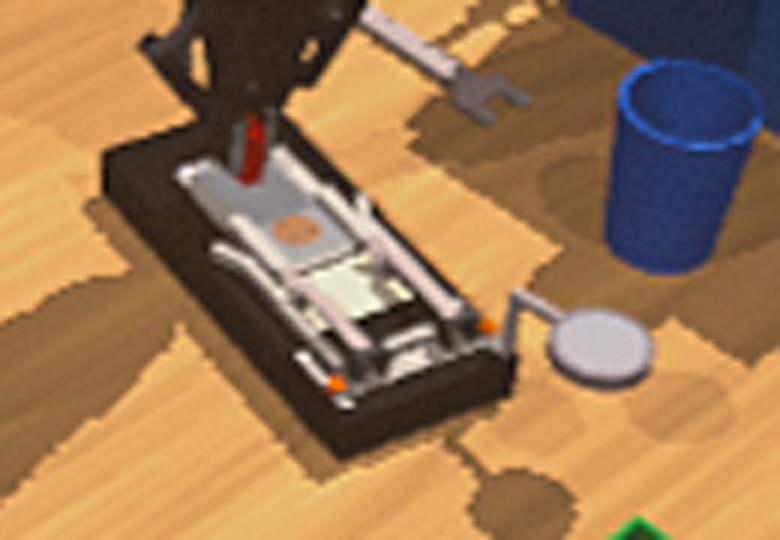

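The plate is flat between the guides, with its bars just ahead of the clip lips. Next I ride up under the clips.

```bash
python3 -m pendant '[{"tx":-0.001,"ty":0,"tz":0.0005,"turn":0,"hand":1},{"tx":-0.003,"ty":0,"tz":0.0005,"turn":0,"hand":1},{"tx":-0.005,"ty":0,"tz":0.0005,"turn":0,"hand":1},{"tx":-0.007,"ty":0,"tz":0.0005,"turn":0,"hand":1},{"tx":-0.009,"ty":0,"tz":0.0005,"turn":0,"hand":1}]'; python3 -m pendant '[{"tx":-0.002,"ty":0,"tz":0,"turn":0,"hand":1},{"tx":-0.004,"ty":0,"tz":0,"turn":0,"hand":1},{"tx":-0.006,"ty":0,"tz":0,"turn":0,"hand":1},{"tx":-0.008,"ty":0,"tz":0,"turn":0,"hand":1},{"tx":-0.01,"ty":0,"tz":0,"turn":0,"hand":1}]'
```

```text
time_s: 10.7
eef_pos: [0.5205, 0.2483, 0.0551]
ee_rot: [3.141, 0.0, 2.913]
force: [-1.1, 0.1, 3.3]
opening: 0.131
grip_force: 59.1
time_s: 11.2
eef_pos: [0.5287, 0.2465, 0.055]
ee_rot: [-3.141, -0.003, 2.913]
force: [-12.2, 1.4, 10.4]
opening: 0.132
grip_force: 60.4
```

```bash
python3 -m pendant '[{"tx":-0.002,"ty":0,"tz":0,"turn":0,"hand":1},{"tx":-0.004,"ty":0,"tz":0,"turn":0,"hand":1},{"tx":-0.006,"ty":0,"tz":0,"turn":0,"hand":1},{"tx":-0.008,"ty":0,"tz":0,"turn":0,"hand":1},{"tx":-0.01,"ty":0,"tz":0,"turn":0,"hand":1}]'
```

```text
time_s: 11.7
eef_pos: [0.5393, 0.244, 0.055]
ee_rot: [3.142, -0.001, 2.913]
force: [-4.6, 0.9, 6.4]
opening: 0.133
grip_force: 59.7
```

```bash
python3 -m pendant '[{"tx":-0.002,"ty":0,"tz":0,"turn":0,"hand":1},{"tx":-0.004,"ty":0,"tz":0,"turn":0,"hand":1},{"tx":-0.006,"ty":0,"tz":0,"turn":0,"hand":1},{"tx":-0.008,"ty":0,"tz":0,"turn":0,"hand":1},{"tx":-0.01,"ty":0,"tz":0,"turn":0,"hand":1}]'; python3 -m pendant '[{"tx":-0.002,"ty":0,"tz":0,"turn":0,"hand":1},{"tx":-0.004,"ty":0,"tz":0,"turn":0,"hand":1},{"tx":-0.006,"ty":0,"tz":0,"turn":0,"hand":1},{"tx":-0.008,"ty":0,"tz":0,"turn":0,"hand":1},{"tx":-0.01,"ty":0,"tz":0,"turn":0,"hand":1}]'; python3 - <<'E'
from h import *
c=robot.capture('scene');i=c['image'][130:220,320:450]
cv2.imwrite('pics/s8.png',cv2.resize(i,None,fx=6,fy=6,interpolation=cv2.INTER_CUBIC))
E
```

```text
time_s: 12.2
eef_pos: [0.549, 0.2416, 0.055]
ee_rot: [-3.142, -0.001, 2.913]
force: [-6.0, 0.5, 6.2]
opening: 0.135
grip_force: 59.7
time_s: 12.7
eef_pos: [0.5588, 0.2394, 0.0551]
ee_rot: [3.142, -0.001, 2.913]
force: [-5.2, 0.8, 6.4]
opening: 0.131
grip_force: 59.7
```

View pics/s8.png

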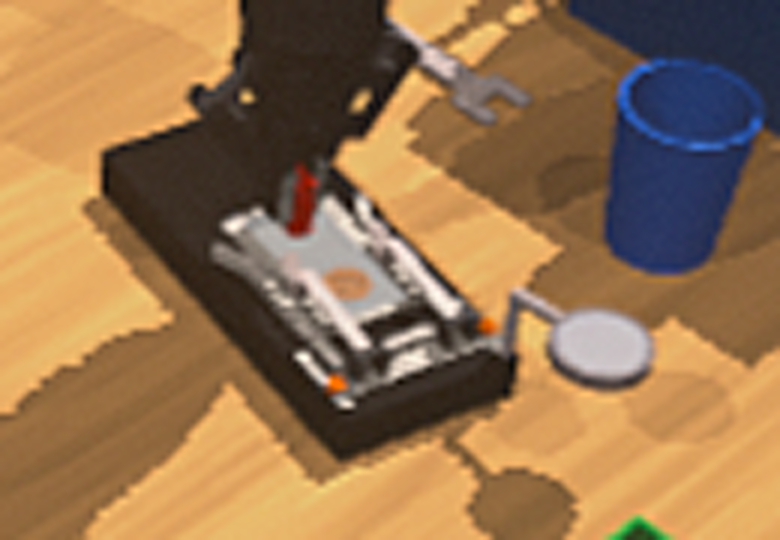

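The clips ride on the bars and the glass is flat. The gap from leading edge to stop bar, roughly (370,320) to (400,345), is about 22–25 mm, matching the estimate of home at +56.

```bash
python3 -m pendant '[{"tx":-0.0015,"ty":0,"tz":0,"turn":0,"hand":1},{"tx":-0.003,"ty":0,"tz":0,"turn":0,"hand":1},{"tx":-0.005,"ty":0,"tz":0,"turn":0,"hand":1},{"tx":-0.007,"ty":0,"tz":0,"turn":0,"hand":1},{"tx":-0.008,"ty":0,"tz":0,"turn":0,"hand":1}]'; python3 -m pendant '[{"tx":-0.001,"ty":0,"tz":0,"turn":0,"hand":1},{"tx":-0.002,"ty":0,"tz":0,"turn":0,"hand":1},{"tx":-0.003,"ty":0,"tz":0,"turn":0,"hand":1},{"tx":-0.004,"ty":0,"tz":0,"turn":0,"hand":1},{"tx":-0.005,"ty":0,"tz":0,"turn":0,"hand":1}]'
```

```text
time_s: 13.25
eef_pos: [0.5667, 0.2375, 0.0551]
ee_rot: [3.142, -0.001, 2.913]
force: [-6.0, 0.7, 7.0]
opening: 0.13
grip_force: 59.6
time_s: 13.75
eef_pos: [0.5714, 0.2364, 0.055]
ee_rot: [-3.142, -0.001, 2.913]
force: [-6.2, 0.7, 6.9]
opening: 0.132
grip_force: 59.7
```

```bash
python3 -m pendant '[{"tx":-0.0005,"ty":0,"tz":0,"turn":0,"hand":1},{"tx":-0.001,"ty":0,"tz":0,"turn":0,"hand":1},{"tx":-0.0015,"ty":0,"tz":0,"turn":0,"hand":1},{"tx":-0.002,"ty":0,"tz":0,"turn":0,"hand":1},{"tx":-0.0025,"ty":0,"tz":0,"turn":0,"hand":1}]'
```

```text
time_s: 14.25
eef_pos: [0.5738, 0.2359, 0.0551]
ee_rot: [3.142, -0.001, 2.913]
force: [-5.2, -0.1, 6.5]
opening: 0.124
grip_force: 59.8
```

```bash
python3 -m pendant '[{"tx":-0.0005,"ty":0,"tz":0,"turn":0,"hand":1},{"tx":-0.001,"ty":0,"tz":0,"turn":0,"hand":1},{"tx":-0.0015,"ty":0,"tz":0,"turn":0,"hand":1},{"tx":-0.002,"ty":0,"tz":0,"turn":0,"hand":1},{"tx":-0.002,"ty":0,"tz":0,"turn":0,"hand":1}]'
```

```text
time_s: 14.75
eef_pos: [0.5759, 0.2354, 0.0551]
ee_rot: [-3.142, -0.001, 2.913]
force: [-5.3, 0.7, 5.4]
opening: 0.129
grip_force: 59.7
```

```bash
python3 -m pendant '[{"tx":-0.0003,"ty":0,"tz":0,"turn":0,"hand":1},{"tx":-0.0006,"ty":0,"tz":0,"turn":0,"hand":1},{"tx":-0.0009,"ty":0,"tz":0,"turn":0,"hand":1},{"tx":-0.0012,"ty":0,"tz":0,"turn":0,"hand":1},{"tx":-0.0015,"ty":0,"tz":0,"turn":0,"hand":1}]'
```

```text
time_s: 15.25
eef_pos: [0.5772, 0.2351, 0.0551]
ee_rot: [-3.142, -0.001, 2.913]
force: [-4.7, 0.3, 6.4]
opening: 0.128
grip_force: 59.8
```

```bash
python3 -m pendant '[{"tx":-0.0003,"ty":0,"tz":0,"turn":0,"hand":1},{"tx":-0.0006,"ty":0,"tz":0,"turn":0,"hand":1},{"tx":-0.0009,"ty":0,"tz":0,"turn":0,"hand":1},{"tx":-0.0012,"ty":0,"tz":0,"turn":0,"hand":1},{"tx":-0.0012,"ty":0,"tz":0,"turn":0,"hand":1}]'
```

```text
time_s: 15.75
eef_pos: [0.5797, 0.2343, 0.0551]
ee_rot: [3.141, 0.001, 2.912]
force: [3.4, -1.0, 0.4]
opening: 0.127
grip_force: 59.2
```

Force dropped sharply (−5 → +3 N), which means the clips snapped. Now feeling gently for the stop.

```bash
python3 -m pendant '[{"tx":-0.0002,"ty":0,"tz":0,"turn":0,"hand":1},{"tx":-0.0004,"ty":0,"tz":0,"turn":0,"hand":1},{"tx":-0.0005,"ty":0,"tz":0,"turn":0,"hand":1},{"tx":-0.0005,"ty":0,"tz":0,"turn":0,"hand":1},{"tx":-0.0005,"ty":0,"tz":0,"turn":0,"hand":1}]'; python3 - <<'E'
from h import *
c=robot.capture('scene');i=c['image'][130:220,320:450]
cv2.imwrite('pics/s9.png',cv2.resize(i,None,fx=6,fy=6,interpolation=cv2.INTER_CUBIC))
E
```

```text
time_s: 16.25
eef_pos: [0.5797, 0.2344, 0.0551]
ee_rot: [3.141, 0.001, 2.913]
force: [2.9, -2.3, 3.3]
opening: 0.132
grip_force: 59.6
```

View pics/s9.png

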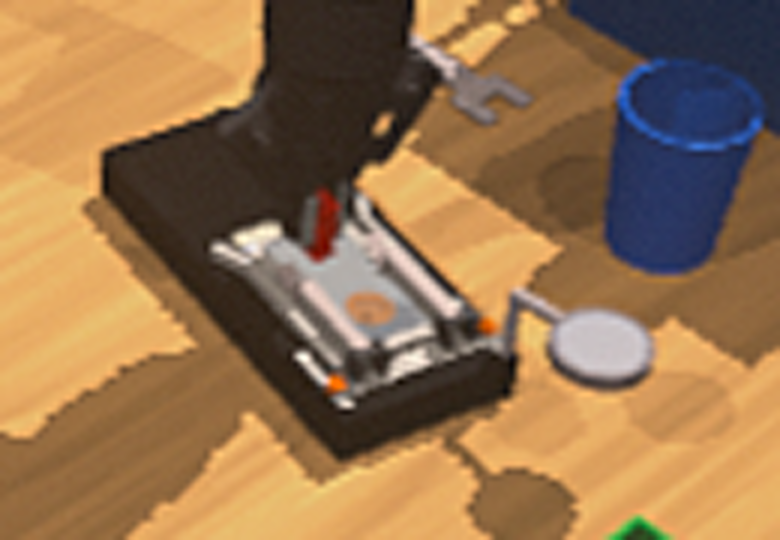

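```bash
python3 -m pendant '[{"tx":-0.0002,"ty":0,"tz":0,"turn":0,"hand":1},{"tx":-0.0004,"ty":0,"tz":0,"turn":0,"hand":1},{"tx":-0.0006,"ty":0,"tz":0,"turn":0,"hand":1},{"tx":-0.0006,"ty":0,"tz":0,"turn":0,"hand":1},{"tx":-0.0006,"ty":0,"tz":0,"turn":0,"hand":1}]'
```

```text
time_s: 16.8
eef_pos: [0.5797, 0.2344, 0.0551]
ee_rot: [-3.141, -0.0, 2.913]
force: [-0.3, -2.0, 6.5]
opening: 0.128
grip_force: 60.1
```

The position is held while the push force rises, so the glass is against the stop. Releasing with a small opening, then lifting away.

```bash
python3 -m pendant '[{"tx":0,"ty":0,"tz":0,"turn":0,"hand":0.65},{"tx":0,"ty":0,"tz":0,"turn":0,"hand":0.5},{"tx":0,"ty":0,"tz":0,"turn":0,"hand":0.5},{"tx":0,"ty":0,"tz":0,"turn":0,"hand":0.5},{"tx":0,"ty":0,"tz":0,"turn":0,"hand":0.5}]' 20; python3 -m pendant '[{"tx":0,"ty":0,"tz":-0.01,"turn":0,"hand":0.5},{"tx":0,"ty":0,"tz":-0.03,"turn":0,"hand":0.5},{"tx":0,"ty":0,"tz":-0.06,"turn":0,"hand":0.5},{"tx":0,"ty":0,"tz":-0.1,"turn":0,"hand":0.5},{"tx":0.02,"ty":0,"tz":-0.14,"turn":0,"hand":0.5}]'; python3 -m pendant '[{"tx":0.03,"ty":0,"tz":-0.01,"turn":0,"hand":0.5},{"tx":0.06,"ty":0,"tz":-0.02,"turn":0,"hand":0.5},{"tx":0.08,"ty":0,"tz":-0.03,"turn":0,"hand":0.5},{"tx":0.08,"ty":0,"tz":-0.03,"turn":0,"hand":0.5},{"tx":0.08,"ty":0,"tz":-0.03,"turn":0,"hand":0.5}]'; python3 - <<'E'
from h import *
c=robot.capture('wrist');cv2.imwrite('pics/w10f.png',c['image'])
d=robot.capture('scene')['image'][130:220,320:450]
a=cv2.resize(c['image'][100:300,220:420],(430,430),interpolation=cv2.INTER_CUBIC)
b=cv2.resize(d,(370,256),interpolation=cv2.INTER_CUBIC)
o=np.zeros((430,800,3),np.uint8);o[:,:430]=a;o[:256,430:]=b;cv2.imwrite('pics/w10.png',o)
E
```

```text
time_s: 17.3
eef_pos: [0.5797, 0.2343, 0.0545]
ee_rot: [-3.141, -0.0, 2.913]
force: [0.8, -0.8, -0.3]
opening: 0.245
grip_force: 0.0
time_s: 17.8
eef_pos: [0.5613, 0.2381, 0.1968]
ee_rot: [3.142, 0.001, 2.911]
force: [-0.6, 0.1, 1.4]
opening: 0.247
grip_force: 0.0
time_s: 18.3
eef_pos: [0.4829, 0.2572, 0.226]
ee_rot: [3.141, 0.002, 2.913]
force: [-0.1, -1.0, 0.5]
opening: 0.255
grip_force: 0.0
```

View pics/w10.png

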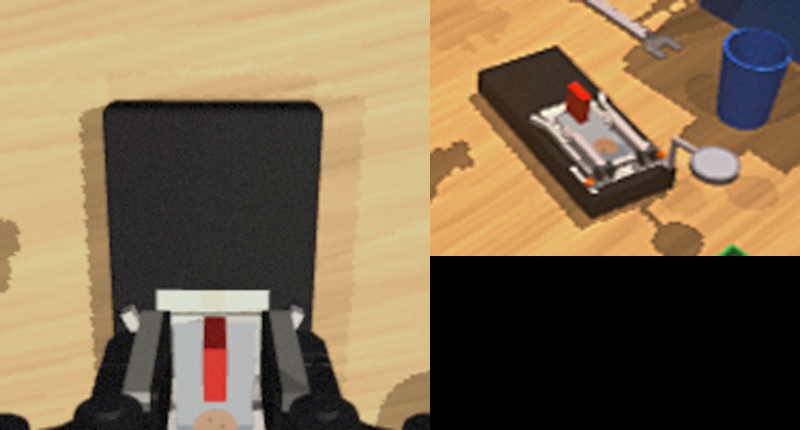

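```bash
python3 -c "
from station import robot
print(robot.hand_in())"
```

```text
the job is handed in; nothing more can be done
None
```

The glass is seated against the end stop and released, and the job was handed in at about 18 s. Both clips appear snapped down, judging by the force drop and the final view; no verdict was returned. I viewed 13 pictures, three over the limit of 10.

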